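# Feed a stock tub through the check arch with a push stick

### The job

Take the wooden push stick with the orange handle and use it to press the plywood carrier flat against the aluminium fence before the arch, then feed it through the arch to the black end stop, keeping it against the fence all the way and keeping the hand off the carrier and its tub until it is home. Then lay the stick back on the green mat as it lay, and finally roll the rim of the red lid round with a fingertip until the tub's yellow label faces straight out from the fence, with the carrier still home against fence and stop. Leave the jar, the bottle and the stack of lids where they stand.

Things in the scene. Friction and masses are not known exactly. Their poses are not given: they have to be found in the camera images.
- lane: Fixed guide lane, all mm. Origin on the bench top (z = 0), on the fence's working face under the middle of the arch. x = feed direction, y = horizontally from the lane towards the fence, z up. Aluminium fence: face is the plane y = 0 from x = -270 to 230, 34 high, 16 thick, with a foot 4 high to y = 46. The carrier slides on the bare bench at y < 0. A yellow line at y = -142 is only paint.
- arch (a point): Top middle of the fixed grey arch over the lane, lane x = 0, y = -64.5, z = 165. The arch spans lane x = -18 to 18; inner faces of its posts at lane y = -148 and +19, outer faces at -170 and +41; free height under it 137; a tiny lamp on top reaches 171.
- stop (a point): Top edge of the black end stop's face, at lane x = 220, y = -55, z = 30. The face is square to the feed direction, from lane y = -112 to 8; the block is 20 thick and 30 high.
- reader (a point): Top centre of a fixed black reader box 70 (lane x) x 40 x 45 high, at lane x = 185, y = -315; its red window looks towards the fence.
- carrier: Loose plywood carrier board 110 x 110 x 20 high carrying the tub, together about 0.25 kg (varies). Origin: centre of its underside; x axis its feed direction (parallel to lane x when flush, starts up to 0.3 rad off), y towards the fence, z up. Flush and home, its origin is at lane x = 165, y = -55. It starts before the arch with its centre 27 to 60 too far from the fence. Slides with 1 to 4 N.
- carrier_front (a point): Leading corner of the carrier on the fence side, at x = 55, y = 55, z = 10 in its frame: its lane y is minus the gap to the fence there.
- carrier_rear (a point): Trailing corner of the carrier on the fence side, at x = -55, y = 55, z = 10 in its frame.
- tub (a joint): Angle (rad) of the round tub on the carrier's centre: 0 when the label faces along the carrier's -y, straight out from the fence; grows counter-clockwise from above; starts -1.6 to -0.6. Light drag (0.012 N m), stays where left. Pale tub 84 to 92 in diameter, 22 to 92 above the bench; red lid 100 in diameter, 92 to 112 above the bench.
- tub_label (a point): Point on the lid's rim, 50 from the tub's axis and 102 above the bench, straight above the middle of the yellow label on the tub's side; a yellow bar on top of the lid lies at the same bearing.
- stick: Loose wooden push stick, 0.14 kg, lying flat. Origin on its underside below the middle of the handle; x along the bar to the tip, z up. Bar 18 wide and high, x = -90 to 190. Orange handle on the bar: x = -45 to 45, y = -9 to 9, top 48 above the underside. Tip: L-shaped shoe (see shoe). Centre of mass about 60 ahead of the origin.
- shoe (a point): Inner corner of the stick's shoe, at x = 190, y = 3, z = 9 in the stick's frame; shoe 18 high. Cross paddle: pushing face x = 190, 12 thick, y = -9 to 75. Side prong: x = 190 to 275, y = -9 to 3, inner face y = 3. It fits round the carrier's trailing corner away from the fence: paddle behind it, prong beside it.
- mat: Green parking mat painted on the bench (no thickness), beside the lane away from the fence. Its origin and x axis are where the stick's origin and x axis belong (the stick starts within 9 mm and 0.05 rad of that). Green area: x = -115 to 285, y = -35 to 75.
- jar: Bystander: jar with red lid, 60 in diameter, 85 high, origin at the centre of its underside. Jar, bottle and lids swap places.
- bottle: Bystander: amber bottle with red cap, 54 in diameter, 125 high, origin at the centre of its underside.
- lids: Bystander: stack of red lids, 68 in diameter, 47 high, origin at the centre of its underside.

How it is judged:
By the outcome, as a careful person would: the job done as asked, in the order asked, and still so for the second after the job is handed in, with the robot touching nothing.
It also fails if it takes over 72 s, if anything falls off the work surface, if the arm or the gripper's body presses on something with over 40 N, if the wrist force passes 120 N, or if a joint passes its speed limit or range.

### The arm

A 6-joint arm with a two-finger parallel gripper is mounted at the origin on the work surface. World frame = base frame: x ahead of the robot, y to its left, z up, the work surface at z = 0. Lengths are in mm, angles in degrees, forces in N, time in s.
With the tool pointing down it reaches from about 375 to 900 mm from the base axis. Payload 3.1 kg.
Tool frame: the origin (TCP) lies midway between the tips of the shut fingers; the grasp point (between the pads) lies 19 mm behind it; z points along the fingers, y is the direction in which the jaws open and shut (so a half turn about z gives the same grasp; the last joint's range is limited). The gripper opens to 85 mm and grips with 20 to 120 N. Pads are 22 mm wide; open, the fingers measure 114 mm over their backs; the gripper's body (76 mm by 85 mm) begins 54 mm behind the grasp point. The pads swing forward as they close: fully open they stand 13 mm farther back than shut.
Start: joints at [-83.451, 30.224, 82.088, -0, 67.689, -10.227], TCP at [180.42, -598.369, 231.31] pointing down, gripper open.
Joint ranges: [-176.69, 176.69], [-43.24, 126.21], [12.49, 139.97], [-82, 262], [0, 151.66], [-163.58, 163.58]. Speed limits (degrees/s): [159.86, 159.86, 180, 180, 180, 180].

### API

Orientations are given as a 3x3 rotation matrix whose columns are the frame's x, y, z axes.
In Python, from cell import arm, readout, optics gives the robot as it stands. Calls block until the motion is done:
- arm.move_ptp(position, orientation): joint-space move of the TCP to a pose.
- arm.line_to(position, frame=None, max_speed=150, until_force=None): straight line of the TCP; frame=None keeps the orientation; max_speed is the mean speed in mm/s. With until_force (N) it stops when the force on the tool has changed by that much, and returns True; else False.
- arm.goto_joints(angles): joint-space move.
- arm.open_gripper() and arm.gripper_close(squeeze=None): open the fingers fully, or close them until they stop; squeeze is the grip in N (None keeps the last).
- arm.dwell(seconds).
- arm.solve_ik(position, orientation): joint angles nearest the present ones, or None.
- readout.read_state(): the state.
- optics.snapshot(name): name is "scene" or "side" or "wrist"; returns the picture (480x640x3 uint8, red, green, blue); there is no depth.
- optics.calibration(name): a dict with "camera_matrix" (3x3 intrinsics, pixels), "position" and "rotation" of the camera in the world. Camera axes: x right, y up, looking along -z (the intrinsics and any distortion apply to the point x, -y, -z); pixel columns grow to the right and rows downward; lengths in mm; the calibration is good to about 2 mm. A picture is of the moment at which its call begins: read the wrist's pose just before it. calibration takes no time and is no camera call; for the wrist camera it gives the pose at the moment of the call.
A pose or a line that the arm cannot do raises arm.Unreachable and nothing moves.
- arm.sign_off(): hands the job in, once; it reports no verdict.
The state is a dict: "clock": time; "joints": joint angles; "joint_velocities": joint speeds; "joint_efforts": joint torques, N m; "tool_pos": TCP position; "ee_rot": TCP orientation; "wrist_force": force on the tool from outside, world axes, zero at the start; "ft_torque": the same for the moment, N m; "opening": finger opening in mm.
Only numpy, scipy, OpenCV 4.12 (cv2) and the standard library are available. Lean on these libraries where they do the work, as an engineer would, in place of code of your own. Each camera call takes 0.05 s, during which the arm holds its last target. There are 200 camera calls.

## Working session

There is one attempt and no reset: what is moved stays moved. The work goes in short steps, each a Python script; the robot and the scene stay as the last script left them, time stands still between calls to the robot, and variables do not carry over. Pictures are saved under pics/ and viewed, about 8 in all and at most 12, crops included, and the job is handed in when it is done.

```bash
ls; mkdir -p pics; python3 - <<'E'
from cell import arm, readout, optics
import cv2,numpy as np
print(readout.read_state())
for n in ("scene","side","wrist"):
    im=optics.snapshot(n); cv2.imwrite(f"pics/{n}0.png",im[:,:,::-1]); c=optics.calibration(n); print(n,c)
E
```

```text
pics
{'clock': 0.0, 'joints': array([-8.34497668e+01,  3.02790022e+01,  8.21576220e+01,  1.46202896e-03,
        6.76876350e+01, -1.02264473e+01]), 'joint_velocities': array([ 0.00888997, -0.00180803, -0.06344692,  0.03763141, -0.04300356,
       -0.02334757]), 'joint_efforts': array([ 4.89847807e-04, -4.42348731e+01, -1.78027850e+01, -4.67623158e-04,
        8.54871178e-03,  7.05363874e-06]), 'tool_pos': array([ 180.36211747, -597.66107078,  230.32635695]), 'ee_rot': array([[ 9.57439904e-01,  2.88632604e-01, -2.23943684e-04],
       [ 2.88632402e-01, -9.57437561e-01,  2.15726579e-03],
       [ 4.08245149e-04, -2.13008976e-03, -9.99997648e-01]]), 'wrist_force': array([-0.41642639,  0.08436586, -0.21083424]), 'ft_torque': array([ 0.03217925, -0.00996526,  0.01804594]), 'opening': 85.42965818078598}
scene {'camera_matrix': array([[540.26725493,   0.        , 317.42501846],
       [  0.        , 540.26725493, 237.49717603],
       [  0.        ,   0.        ,   1.        ]]), 'position': array([1359.51297688,  294.67204954, 1021.60550644]), 'rotation': array([[-0.19378941, -0.71164201, 
[... 216 characters left out ...]
176 , 237.50297358],
       [  0.        ,   0.        ,   1.        ]]), 'position': array([ 406.28727694, -724.80718358,  979.40678777]), 'rotation': array([[ 0.99315626,  0.08694967, -0.07797694],
       [-0.11668641,  0.71016232, -0.69430091],
       [-0.00499295,  0.69864815,  0.715448  ]])}
wrist {'camera_matrix': array([[379.88705993,   0.        , 312.10772012],
       [  0.        , 379.88705993, 234.32664714],
       [  0.        ,   0.        ,   1.        ]]), 'position': array([ 247.28206725, -578.24018365,  373.36867774]), 'rotation': array([[ 0.28848991,  0.91929339,  0.26771856],
       [-0.95748142,  0.27748131,  0.07895227],
       [-0.00170659, -0.27911248,  0.9602569 ]])}
```

View pics/scene0.png

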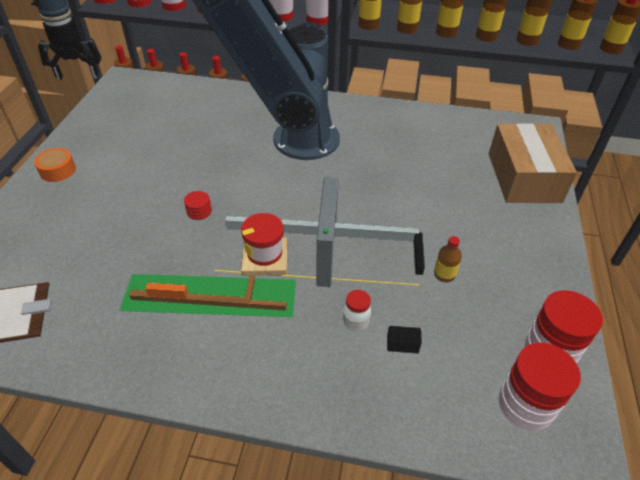

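View pics/side0.png

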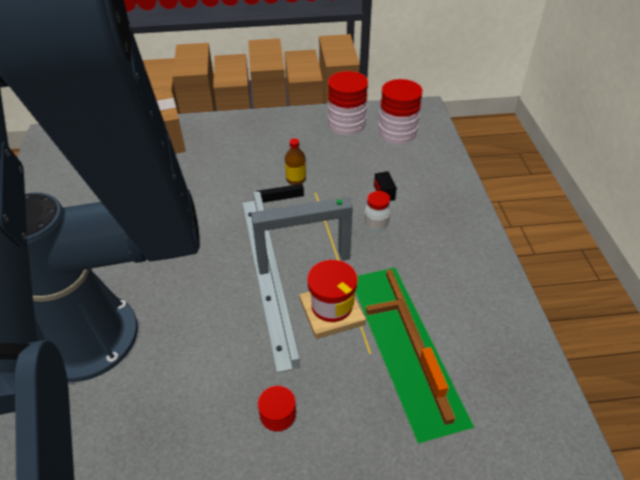

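Scene: the lane runs left to right with the fence on the robot's side. The carrier and tub are at about (264,245), the mat at (210,295), the stick handle at (166,290), the arch at (327,230) and the stop at (419,253). The side view agrees: lid at (332,280), handle at (434,370). Next come the colour masks projected onto their planes.

```bash
cat > h.py <<'E'
import numpy as np, cv2
from cell import arm, readout, optics
def rays(c,px):
    K=np.array(c["camera_matrix"]);px=np.atleast_2d(px).astype(float)
    d=np.c_[(px[:,0]-K[0,2])/K[0,0],-(px[:,1]-K[1,2])/K[1,1],-np.ones(len(px))]
    return d@np.array(c["rotation"]).T
def plane(c,px,z):
    d=rays(c,px);p=np.array(c["position"]);return p+d*((z-p[2])/d[:,2])[:,None]
def proj(c,P):
    K=np.array(c["camera_matrix"]);q=(np.atleast_2d(P)-c["position"])@np.array(c["rotation"])
    return np.c_[K[0,2]+K[0,0]*q[:,0]/-q[:,2],K[1,2]-K[1,1]*q[:,1]/-q[:,2]]
def tri(cs,pxs):
    A=np.zeros((3,3));b=np.zeros(3)
    for c,p in zip(cs,pxs):
        d=rays(c,p)[0];d/=np.linalg.norm(d);M=np.eye(3)-np.outer(d,d);A+=M;b+=M@c["position"]
    return np.linalg.solve(A,b)
def mask(im,lo,hi,roi=None):
    m=cv2.inRange(cv2.cvtColor(im,cv2.COLOR_RGB2HSV),np.array(lo),np.array(hi))
    if roi is not None:
        k=np.zeros_like(m);x0,y0,x1,y1=roi;k[y0:y1,x0:x1]=255;m&=k
    return m
def big(m,n=1):
    cs,_=cv2.findContours(m,cv2.RETR_EXTERNAL,cv2.CHAIN_APPROX_NONE)
    return sorted(cs,key=cv2.contourArea)[::-1][:n]
def rect(P):
    return cv2.minAreaRect(np.float32(P[:,:2]))
E
python3 - <<'E'
from h import *
np.set_printoptions(precision=1,suppress=True)
for n in("scene","side"):
    im=cv2.imread(f"pics/{n}0.png")[:,:,::-1].copy();c=optics.calibration(n)
    roi={"scene":(90,170,470,380),"side":(230,160,500,450)}[n]
    for nm,lo,hi,z in(("green",(50,120,60),(75,255,255),0),("orange",(8,200,150),(16,255,255),48),("ply",(13,60,150),(20,150,255),20),("yellow",(22,120,120),(32,255,255),0),("red",(0,200,100),(4,255,255),112)):
        m=mask(im,lo,hi,roi)
        for k in big(m,4):
            if len(k)<12: continue
            k=cv2.convexHull(k)[:,0]
            P=plane(c,k,z); print(n,nm,"px",k.mean(0),rect(P), cv2.boundingRect(k))
            if nm=="green":print(cv2.boxPoints(rect(P)))
    x,y,w,h=roi
    cr=cv2.resize(im[y:h,x:w],None,fx=2,fy=2,interpolation=cv2.INTER_CUBIC); cv2.imwrite(f"pics/{n}crop.png",cr[:600,:800,::-1])
E
```

```text
scene green px [204.8 296.5] ((642.834716796875, -98.03181457519531), (107.81053924560547, 398.119873046875), 9.02507209777832) (120, 274, 175, 43)
[[ 558.4   90.1]
 [ 620.8 -303.1]
 [ 727.3 -286.2]
 [ 664.8  107. ]]
scene ply px [261.2 253.9] ((510.48431396484375, 0.6797943115234375), (113.11839294433594, 109.07530975341797), 13.46235466003418) (241, 237, 46, 35)
scene yellow px [448.3 272.7] ((452.054931640625, 455.72332763671875), (36.419639587402344, 57.17729187011719), 77.74295043945312) (441, 264, 19, 15)
scene yellow px [248.  231.1] ((424.4002990722656, -68.20296478271484), (11.417405128479004, 26.579763412475586), 37.48466110229492) (243, 229, 10, 5)
scene yellow px [248.7 249.9] ((484.7845764160156, -46.838294982910156), (50.61906051635742, 11.725500106811523), 39.38670349121094) (244, 243, 9, 14)
scene yellow px [284.5 274.5] ((547.2553100585938, 66.11469268798828), (3.157336950302124, 22.074670791625977), 11.577563285827637) (282, 274, 10, 2)
scene red px [263.7 228.8] ((509.6870422363281, 6.753475189208984), (96.5186767578125, 79.96123504638672), 16.28858757019043) (247,
[... 1812 characters left out ...]
.6673583984375, 218.39883422851562), (3.9193718433380127, 126.99920654296875), 6.191670894622803) (324, 221, 15, 38)
side red px [326.9 280.9] ((505.650146484375, -2.6144142150878906), (107.8445816040039, 93.08363342285156), 80.9858627319336) (308, 260, 48, 43)
side red px [277.  407.2] ((381.72161865234375, -261.15423583984375), (78.7151107788086, 57.85810852050781), 87.68309783935547) (259, 386, 36, 45)
side red px [377.1 199. ] ((641.2399291992188, 221.96841430664062), (61.22761917114258, 47.398643493652344), 60.64686965942383) (368, 190, 22, 19)
side red px [330.5 317.9] ((487.82275390625, -91.38641357421875), (12.106840133666992, 51.614864349365234), 72.71223449707031) (315, 313, 28, 8)
```

View pics/scenecrop.png

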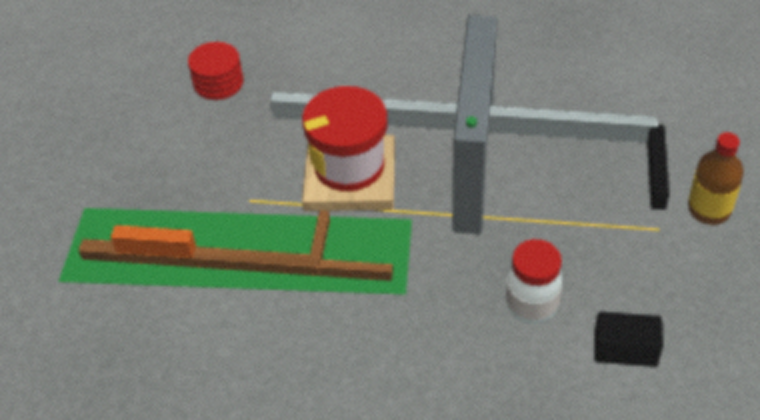

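View pics/sidecrop.png

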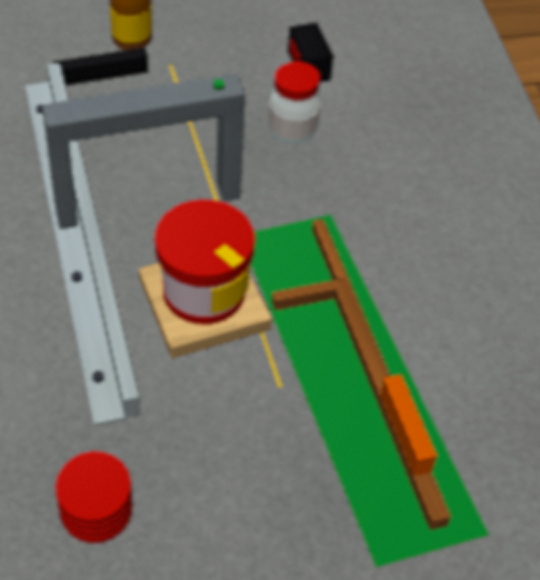

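Both crops agree: the carrier sits close to the arch, the label points up-lane (towards the robot's right) and the stick lies on its mat. Next is one overhead wrist picture for refinement.

```bash
python3 - <<'E'
from h import *
np.set_printoptions(precision=2,suppress=True)
R=np.array([[.988,.157,0],[.157,-.988,0],[0,0,-1.]]);R/=np.linalg.norm(R,axis=0)
for p in([620,60,480],[600,60,440],[580,60,400]):
    q=arm.solve_ik(p,R); print(p,q)
    if q is not None: break
arm.move_ptp(p,R); arm.dwell(.2)
c=optics.calibration("wrist");im=optics.snapshot("wrist")
np.save("pics/w1.npy",im);cv2.imwrite("pics/w1.png",im[:,:,::-1])
import pickle;pickle.dump(c,open("pics/w1.pkl","wb"));print(c,readout.read_state()["clock"])
E
```

```text
[620, 60, 480] [-4.74 20.69 59.77 -0.   99.54 76.23]
{'camera_matrix': array([[379.89,   0.  , 312.11],
       [  0.  , 379.89, 234.33],
       [  0.  ,   0.  ,   1.  ]]), 'position': array([689.17,  69.85, 622.55]), 'rotation': array([[ 0.16,  0.95,  0.28],
       [-0.99,  0.15,  0.04],
       [-0.  , -0.28,  0.96]])} 3.3167
```

View pics/w1.png

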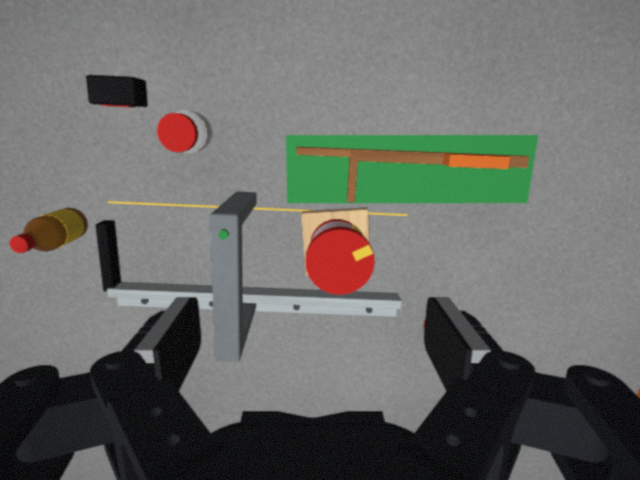

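The overhead view shows everything: yellow line (107,202)–(407,215), fence edge near y≈293, stop (108,255), arch beam at x≈228, lid (340,257) with yellow bar (363,253), stick, handle at (479,161). Next I turn these into measurements.

```bash
python3 - <<'E'
from h import *
import pickle
np.set_printoptions(precision=1,suppress=True)
im=np.load("pics/w1.npy");c=pickle.load(open("pics/w1.pkl","rb"))
sub=lambda k,z:plane(c,k.reshape(-1,2),z)
def R(nm,lo,hi,z,roi,n=1,hull=True):
    for k in big(mask(im,lo,hi,roi),n):
        P=sub(cv2.convexHull(k),z); r=rect(P); print(nm,cv2.boundingRect(k),r); 
    return P
P=R("green",(45,100,50),(85,255,255),0,(280,125,545,210)); print(cv2.boxPoints(rect(P)))
R("orange",(6,180,120),(18,255,255),48,(430,140,530,180))
m=mask(im,(20,100,100),(32,255,255),(100,195,410,220)); ys,xs=np.nonzero(m); L=sub(np.c_[xs,ys],0)
v=cv2.fitLine(np.float32(L[:,:2]),cv2.DIST_HUBER,0,.01,.01).ravel(); print("line",v,np.degrees(np.arctan2(v[1],v[0])),L[xs.argmin()],L[xs.argmax()])
P=R("red",(0,150,80),(5,255,255),112,(300,210,380,300)); print(cv2.minEnclosingCircle(np.float32(P[:,:2])))
P=R("bar",(20,100,100),(32,255,255),112,(340,235,380,270));
m=mask(im,(10,40,120),(22,160,255),(295,200,375,280)); k=big(m)[0]; P=sub(cv2.convexHull(k),20);print("ply",cv2.boundingRect(k),rect(P));print(cv2.approxPolyDP(cv2.convexHull(k),3,True)[:,0].tolist())
# stop, fence, arch edges
g=cv2.cvtColor(im,cv2.COLOR_RGB2GRAY)
P=R("stop",(0,0,0),(180,255,45),30,(90,215,125,295)); print(cv2.boxPoints(rect(P)))
for x in(130,160,190,270,300,380,390): print(x,[int(v) for v in g[282:316,x]])
for y in(240,260,280): print(y,[int(v) for v in g[y,205:255]])
# stick: brown
m=mask(im,(5,60,40),(20,220,170),(290,140,532,172))
for x in range(300,440,10):
    yy=np.nonzero(m[:,x])[0]; print(x,yy.min(),yy.max(),end=' ')
print()
m=mask(im,(5,60,40),(20,220,170),(290,140,532,205))
for y in range(166,202,5):
    xx=np.nonzero(m[y])[0]; print(y,xx.min(),xx.max(),end=' ')
xx=np.nonzero(m[145:170].any(0))[0];print(xx.min(),xx.max(),np.nonzero(m[:,350])[0].max())
E
```

```text
green (286, 135, 252, 68) ((643.2976684570312, -96.97032165527344), (108.0107421875, 399.4721984863281), 8.971766471862793)
[[ 558.8   91.9]
 [ 621.1 -302.7]
 [ 727.8 -285.8]
 [ 665.5  108.7]]
orange (443, 154, 67, 14) ((675.0402221679688, -179.7886199951172), (18.110179901123047, 98.35626220703125), 6.819030284881592)
line [  0.1  -1.  537.  172.9] -83.52498 [514.1 386.2   0. ] [ 569.7 -108.7    0. ]
red (306, 227, 68, 68) ((508.54437255859375, 1.6171493530273438), (101.80499267578125, 96.13802337646484), 8.972040176391602)
((508.5528259277344, 2.489811420440674), 51.10742950439453)
bar (353, 246, 19, 14) ((526.7523193359375, -27.782089233398438), (12.721696853637695, 24.06561279296875), 35.685447692871094)
ply (299, 208, 71, 52) ((525.7344970703125, 5.160919189453125), (85.68960571289062, 113.21985626220703), 13.738933563232422)
[[369, 211], [369, 241], [304, 259], [299, 211]]
stop (97, 221, 24, 69) ((429.4493713378906, 369.5207214355469), (120.22884368896484, 29.33863639831543), 6.448577880859375)
[[368.1 377.3]
 [371.4 348.2]
 [490.8 361.7]
 [487.5 390.8]]
130 [103, 85, 81, 81, 8
[... 1459 characters left out ...]
, 130, 130, 129, 127, 129, 130, 131, 128, 126, 128, 127, 128, 125, 128, 129, 128, 122, 106, 83, 62, 54, 73, 107, 128, 136, 136, 139, 140, 141, 139, 143, 139, 137, 140, 138]
280 [136, 135, 137, 137, 139, 137, 131, 129, 129, 128, 129, 129, 128, 128, 126, 125, 127, 126, 125, 127, 129, 129, 133, 128, 130, 129, 130, 133, 131, 129, 126, 125, 113, 90, 67, 58, 67, 103, 130, 141, 144, 142, 139, 138, 135, 138, 137, 137, 138, 143]
300 147 154 310 148 154 320 148 154 330 149 155 340 149 155 350 149 171 360 150 160 370 150 160 380 151 160 390 151 161 400 151 161 410 152 162 420 152 162 430 153 163 
166 350 526 171 349 355 176 349 355 181 349 355 186 348 354 191 348 354 196 348 354 201 349 352 297 527 201
```

```bash
cat >> h.py <<'E'
TH=np.radians(96.47);EX=np.array([np.cos(TH),np.sin(TH)]);EY=np.array([-EX[1],EX[0]]);O=np.array([398.6,142.6])
def lane(P):
    d=np.atleast_2d(P)[:,:2]-O;return np.c_[d@EX,d@EY]
def world(x,y): return O+x*EX+y*EY
E
python3 - <<'E'
from h import *
import pickle
np.set_printoptions(precision=1,suppress=True)
c=pickle.load(open("pics/w1.pkl","rb"))
pr=lambda n,px,z:print(n,lane(plane(c,px,z)).tolist())
print("fence base y0");pr("b",[[130,282.2],[160,283],[270,287.4],[300,288.8],[380,291.8],[390,292.2]],0)
pr("top y0",[[130,289.4],[160,290.7],[270,295],[300,296.5],[380,299.4],[390,300.2]],34)
pr("arch left/right edge at z165 (x 18/-18)",[[212,240],[211,280],[238,240],[238.5,280]],165)
pr("stop far/near top",[[97,222],[104,290],[116,222]],30)
pr("carrier trailing outer (z20)",[369.5,211],20)
# stick
x=np.arange(360,440,10);P=np.array([[a,b] for a,b in zip(x,[155,155,155.5,156,156,157,157,158])])
W=plane(c,P,14);v=cv2.fitLine(np.float32(W[:,:2]),2,0,.01,.01).ravel();print("bar heading",np.degrees(np.arctan2(v[1],v[0]))%180,v[2:])
pr("stick tail/tip ends",[[527.5,161],[296.5,151]],14)
pr("paddle px push face side (352,180)",[[348.5,180],[355.5,180]],18); pr("paddle end",[350,201.5],14); pr("handle",[[443,160],[510,162]],48)
# scene/side line & mat
for n in("scene","side"):
    im=cv2.imread(f"pics/{n}0.png")[:,:,::-1].copy();cc=optics.calibration(n)
    roi={"scene":(205,262,425,290),"side":(310,190,375,360)}[n]
    m=mask(im,(20,90,90),(32,255,255),roi)
    if n=="side": m[280:330,:350]=0
    if n=="scene": m[:,235:285]&=mask(im,(20,90,90),(32,255,255),(285,270,425,290))[:,235:285]
    ys,xs=np.nonzero(m);L=lane(plane(cc,np.c_[xs,ys],0));print(n,len(L),"y med",np.median(L[:,1]),"ends",L[:,0].min(),L[:,0].max(),np.polyfit(L[:,0],L[:,1],1))
pt={"scene":[[419.5,251],[415.5,235]],}
E
```

```text
fence base y0
b [[205.68070924193313, 3.0966688420411614], [152.6699911806676, 2.3145426628770953], [-42.309346735539044, 2.2698729268722464], [-95.73494831222604, 2.64463706355954], [-238.65180437163608, 2.224890900351631], [-256.5692055993409, 2.2207860265157633]]
top y0 [[189.8971371106243, 0.7896302221303172], [139.55577426405947, 0.9756838186682399], [-45.91128783705409, 0.7976538971994334], [-96.73491494402415, 1.3549640439969324], [-232.67029654725147, 0.8040086048501746], [-249.7888029177767, 1.547558326586052]]
arch left/right edge at z165 (x 18/-18) [[14.902485494798126, -134.36751573481865], [17.835259029492075, -79.78228835231543], [-17.82854150903242, -135.7979867928816], [-17.88498589195733, -81.34387617975887]]
stop far/near top [[234.30782970318577, -113.5393647562686], [236.09143234397942, 5.742132581273374], [203.7532754915053, -114.8745402926858]]
carrier trailing outer (z20) [[-203.961581363994, -148.56243257311667]]
bar heading 96.59763 [660.9 -66.7]
stick tail/tip ends [[-447.3426271129171, -238.73599188007455], [-82.30381241712156, -238.27152124690838]]
paddle px push face side (352,180) [[-166.57227371658038, -197.00211348183998], [-177.70031276725527, -197.48824507046896]]
paddle end [[-171.88187457894574, -161.64050721099298]]
handle [[-302.1176872598956, -237.03385256123156], [-402.4235945567319, -238.47102517666062]]
scene 194 y med -140.91663550438471 ends -269.37814528867466 226.54090322677436 [  -0.  -140.6]
side 283 y med -142.80632430235207 ends -266.2911511615054 234.13617828212833 [   0.  -143.7]
```

```bash
cat >> h.py <<'E'
O=O+0.9*EY
TILT=np.radians(20);XG=-22.;ZG=12.
def Rt(head,t=TILT):
    e=np.array([np.cos(head),np.sin(head),0]);Z=np.array([0,0,1.])
    z=np.sin(t)*e-np.cos(t)*Z;x=np.cos(t)*e+np.sin(t)*Z
    return np.c_[x,np.cross(z,x),z]
def stick(ow,head,z=0.,xg=None):
    """TCP pose for stick origin (world xy), heading, underside height"""
    xg=XG if xg is None else xg
    R=Rt(head); g=np.array([ow[0],ow[1],0])+xg*np.array([np.cos(head),np.sin(head),0])
    g=g+19*np.sin(TILT)*np.array([np.cos(head),np.sin(head),0])
    return np.array([g[0],g[1],ZG+z]),R
def shoe(sx,sy,z=0.,head=TH):   # lane position of shoe corner -> TCP pose
    h=np.array([np.cos(head),np.sin(head)]);n=np.array([-h[1],h[0]])
    return stick(world(sx,sy)-190*h-3*n,head,z)
def st():
    s=readout.read_state();return s
E
python3 - <<'E'
from h import *
np.set_printoptions(precision=1,suppress=True)
so=np.array([675.3,-184.0]);H=np.radians(96.7)
p,R=stick(so,H)
print(p,arm.solve_ik(p,R),arm.solve_ik(p+[0,0,90],R))
for w in((-240,-235),(-240,-162),(-216,-110),(0,-110),(112,-110)):
    a=shoe(*w,z=2);print(w,a[0],arm.solve_ik(*a))
arm.move_ptp(p+[0,0,90],R)
arm.line_to(p)
arm.gripper_close(90)
s=st();print(s["clock"],s["opening"],s["tool_pos"]-p,s["wrist_force"])
arm.line_to(p+[0,0,4]);arm.dwell(.2)
s=st();print(s["clock"],s["opening"],s["wrist_force"],s["ft_torque"])
for n in("scene","side"):cv2.imwrite(f"pics/{n}1.png",optics.snapshot(n)[:,:,::-1])
a=cv2.imread("pics/scene1.png")[230:350,90:390];b=cv2.imread("pics/side1.png")[200:440,300:500]
cv2.imwrite("pics/g1.png",np.hstack([cv2.resize(a,(450,300))[:,:],cv2.resize(b,(250,300))]))
E
```

```text
[ 677.1 -199.4   12. ] [-32.   55.6  68.9  16.6  69.2 -46.5] [-32.   49.1  67.6  15.9  76.6 -44.3]
(-240, -235) [ 684.4 -273.3   14. ] [-36.3  58.   61.7  15.1  74.7 -48.7]
(-240, -162) [ 611.9 -281.6   14. ] [-40.3  54.2  72.5  14.6  68.8 -53.9]
(-216, -110) [ 557.5 -263.6   14. ] [-42.1  51.1  81.9  14.7  63.1 -57.1]
(0, -110) [533.1 -49.   14. ] [-26.7  46.3  99.1  22.6  48.1 -50.4]
(112, -110) [520.5  62.3  14. ] [-16.2  45.3 103.7  27.9  42.4 -45.3]
6.5167 17.226049348896353 [ 0.4 -0.4  0.6] [ 0.3 -0.4  3. ]
6.9667 17.296668697738493 [ 0.4  0.1 -1.7] [-0.3 -0.  -0. ]
```

View pics/g1.png

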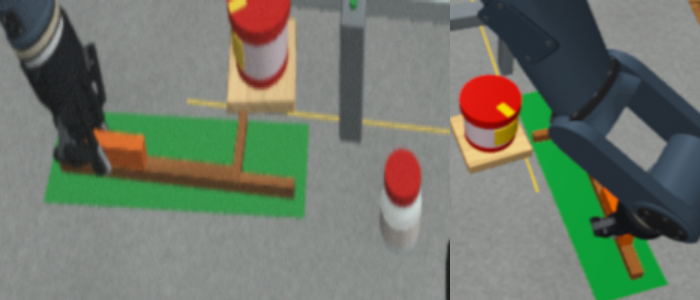

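The gripper holds the rear of the handle, the stick is still lined up and clear of the carrier, and the wrist force shows its weight. Next come the approach and the press against the fence.

```bash
python3 - <<'E'
from h import *
np.set_printoptions(precision=2,suppress=True)
def F():
    s=st();f=s["wrist_force"];return s["clock"],np.r_[lane(O+f[:2])[0],f[2]]
def go(w,v,uf=None):
    p,R=shoe(*w,z=2);r=arm.line_to(p,R,max_speed=v,until_force=uf);s=st()
    d=s["tool_pos"]-p; print(w,r,"clk/F",*F(),"err lane",d[:2]@np.c_[EX,EY],d[2]);return r
go((-240,-236),150);go((-240,-165),150)
print(go((-214,-160),100))
go((-214,-100),40,7)
for n in("scene","side"):cv2.imwrite(f"pics/{n}2.png",optics.snapshot(n)[:,:,::-1])
a=cv2.imread("pics/scene2.png")[190:330,130:390];b=cv2.imread("pics/side2.png")[220:430,240:460]
cv2.imwrite("pics/g2.png",np.hstack([cv2.resize(a,None,fx=1.8,fy=1.8,interpolation=2)[:252],cv2.resize(b,(264,252))]))
E
```

```text
(-240, -236) False clk/F 7.7083 [ 1.02 -0.84 -1.36] err lane [0.63 0.4 ] -0.2553403592175396
(-240, -165) False clk/F 8.3333 [ 0.01 -0.43 -1.88] err lane [ 0.34 -1.04] 0.4048907391753289
(-214, -160) False clk/F 8.75 [ 0.32  0.03 -1.95] err lane [ 0.32 -0.8 ] -0.036654985565863996
False
(-214, -100) True clk/F 10.0833 [ 0.02 -2.9  -1.35] err lane [-0.96 -6.03] 0.10404811896844457
```

View pics/g2.png

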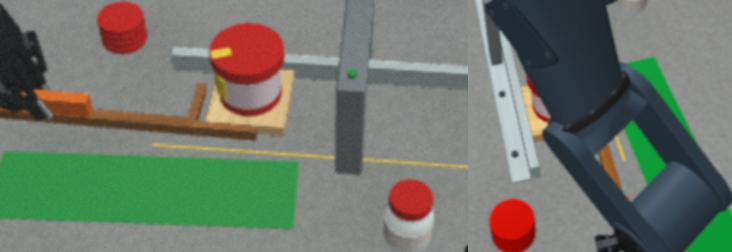

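```bash
python3 - <<'E'
from h import *
np.set_printoptions(precision=1,suppress=True)
im=cv2.imread("pics/scene2.png")[:,:,::-1].copy();c=optics.calibration("scene")
m=mask(im,(12,50,150),(21,150,255),(235,215,300,270));k=big(m)[0]
q=cv2.approxPolyDP(cv2.convexHull(k),1.5,True)[:,0];print(q.tolist());print(lane(plane(c,q,20)))
cr=cv2.resize(im[215:275,225:305],None,fx=6,fy=6,interpolation=2);cv2.imwrite("pics/g3.png",cr[:,:,::-1])
E
```

```text
[[292, 229], [293, 234], [288, 261], [237, 259], [249, 237]]
[[ -94.4   -3.8]
 [ -89.8  -21.4]
 [ -91.6 -113.5]
 [-217.  -118.3]
 [-200.3  -42. ]]
```

View pics/g3.png

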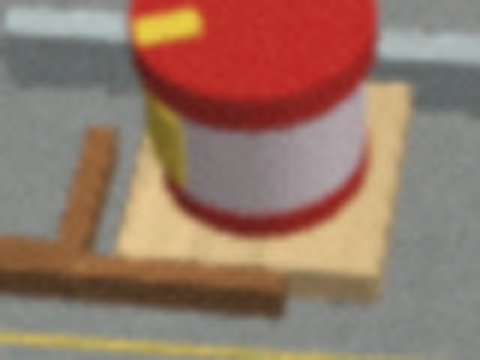

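Flush: the carrier's outer edge is parallel to the prong, its leading edge is square to the fence, and the paddle is about 10 mm behind. Feeding now.

```bash
python3 - <<'E'
from h import *
np.set_printoptions(precision=2,suppress=True)
def go(w,v,uf=None):
    p,R=shoe(*w,z=2);r=arm.line_to(p,R,max_speed=v,until_force=uf);s=st()
    d=s["tool_pos"]-p; f=s["wrist_force"];print(w,r,s["clock"],"F",lane(O+f[:2])[0],f[2],"err lane",d[:2]@np.c_[EX,EY],d[2]);return r
go((-214,-104.5),20);
go((-180,-104.5),40);go((-130,-104.5),60)
for x in(-60,20,90): 
    go((x,-104.5),90)
np.save("pics/s.npy",optics.snapshot("scene"));cv2.imwrite("pics/scene3.png",np.load("pics/s.npy")[:,:,::-1])
E
```

```text
(-214, -104.5) False 10.4333 F [ 0.3  -5.97] -1.2695473148154983 err lane [-0.9  -2.04] 0.2896416113133764
(-180, -104.5) False 11.4333 F [-3.9  -6.47] -1.3047961081662454 err lane [-3.37 -3.09] 0.5760477226743941
(-130, -104.5) False 12.4167 F [-2.73 -7.17] -1.252787378000945 err lane [-2.98 -3.1 ] 0.47298843664930956
(-60, -104.5) False 13.3417 F [-1.82 -6.76] -1.6878374805189087 err lane [-2.25 -3.05] 0.3584822298107344
(20, -104.5) False 14.3833 F [-0.88 -5.53] -1.9118820318359881 err lane [-2.38 -3.34] 0.31930286855255474
(90, -104.5) False 15.3083 F [-0.98 -6.49] -1.9744789589149379 err lane [-2.09 -3.54] 0.29834708969159784
```

```bash
python3 - <<'E'
from h import *
np.set_printoptions(precision=2,suppress=True)
def go(w,v,uf=None):
    p,R=shoe(*w,z=2);r=arm.line_to(p,R,max_speed=v,until_force=uf);s=st()
    d=s["tool_pos"]-p; f=s["wrist_force"];print(w,r,s["clock"],"F",lane(O+f[:2])[0],f[2],"err lane",d[:2]@np.c_[EX,EY],d[2]);return r
r=go((125,-104.5),30,8)
for n in("scene","side"):cv2.imwrite(f"pics/{n}4.png",optics.snapshot(n)[:,:,::-1])
a=cv2.imread("pics/scene4.png")[170:300,270:470]
cv2.imwrite("pics/g4.png",cv2.resize(a,None,fx=3.5,fy=3.5,interpolation=2))
E
```

```text
(125, -104.5) True 16.1417 F [-0.37 -0.96] -0.6076634551414286 err lane [-15.32  -5.01] 0.10080109353159905
```

View pics/g4.png

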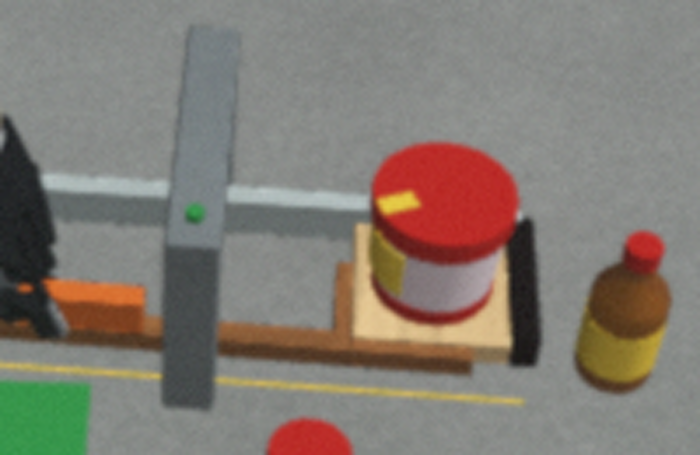

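Home: the carrier touches the stop and the fence and the shoe reads x≈110. I'll give it one firm seating push, then back off diagonally and return the stick.

```bash
python3 - <<'E'
from h import *
np.set_printoptions(precision=2,suppress=True)
def go(w,v,uf=None,z=2):
    p,R=shoe(*w,z=z);r=arm.line_to(p,R,max_speed=v,until_force=uf);s=st()
    d=s["tool_pos"]-p; f=s["wrist_force"];print(w,r,s["clock"],"F",lane(O+f[:2])[0],f[2],"err lane",d[:2]@np.c_[EX,EY],d[2]);return r
go((110,-104.5),20);go((117,-104.5),20)
go((100,-116),40);go((-130,-116),150);go((-130,-116),150,z=45)
MO=np.array([676.6,-177.0]);MH=np.radians(98.97)
p,R=stick(MO,MH,45);arm.line_to(p,R,max_speed=200)
p,R=stick(MO,MH,3);arm.line_to(p,R,max_speed=120)
p,R=stick(MO,MH,-1.5);print(arm.line_to(p,R,max_speed=15,until_force=2))
s=st();print(s["clock"],s["tool_pos"]-p,s["wrist_force"])
arm.open_gripper()
print(st()["clock"])
arm.line_to(p-100*R[:,2]);arm.dwell(.1)
for n in("scene","side"):cv2.imwrite(f"pics/{n}5.png",optics.snapshot(n)[:,:,::-1])
for n in("scene","side"):
    im=cv2.imread(f"pics/{n}5.png")[:,:,::-1].copy();c=optics.calibration(n)
    roi={"scene":(90,240,470,380),"side":(230,160,500,450)}[n]
    for nm,lo,hi,z in(("green",(50,120,60),(75,255,255),0),("orange",(8,200,150),(16,255,255),48)):
        k=big(mask(im,lo,hi,roi))
        if k:print(n,nm,rect(plane(c,cv2.convexHull(k[0])[:,0],z)))
a=cv2.imread("pics/scene5.png")[180:330,100:470]
cv2.imwrite("pics/g5.png",cv2.resize(a,None,fx=2.1,fy=2.1,interpolation=2))
E
```

```text
(110, -104.5) False 16.6583 F [ 0.21 -5.79] -2.354911235956604 err lane [-1.33 -2.53] -0.11525979259382524
(117, -104.5) False 17.1583 F [-15.98  -4.95] 3.363819284371068 err lane [-6.83 -6.13] 0.43211252822984925
(100, -116) False 17.825 F [-0.17 -0.03] -1.9593317161985904 err lane [0.58 0.99] -0.2655832864839631
(-130, -116) False 19.5083 F [0.8  0.12] -0.6696924399975643 err lane [1.26 0.23] -0.015904595576280656
(-130, -116) False 19.9417 F [ 0.92 -0.5 ] -1.5041541242804997 err lane [ 0.09 -0.23] 0.47987079384662934
True
21.5167 [ 0.26 -0.07  1.65] [-0.06 -0.64  4.47]
22.1833
scene green ((643.0260009765625, -97.99931335449219), (107.64550018310547, 398.1343078613281), 8.997013092041016)
scene orange ((679.4071655273438, -213.12322998046875), (0.0, 0.0), 0.0)
side green ((652.270751953125, -145.53262329101562), (108.89939880371094, 293.7063293457031), 9.215168952941895)
side orange ((667.786376953125, -144.62803649902344), (22.767061233520508, 29.963186264038086), 9.610767364501953)
```

View pics/g5.png

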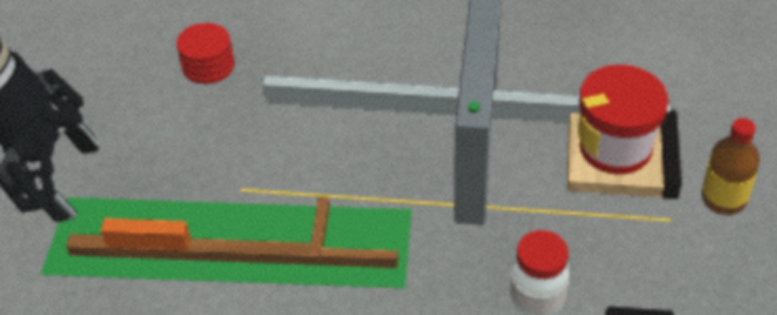

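The stick lies on the mat as before, with the tip margin near 10 mm and the tail margin near 25 mm. The carrier is home, and the jar, bottle and lids are undisturbed. Next I hover over the lid with shut fingers and measure its centre and bar.

```bash
cat >> h.py <<'E'
LC=np.array([165.,-55.])
def fing(phi,r,z,off=0.):
    """fingertip at lane bearing phi (deg) round the lid, distance r; tool x points inward"""
    a=np.radians(phi);w=world(*(LC+r*np.array([np.cos(a),np.sin(a)])))
    h=TH+a+np.pi;x=np.array([np.cos(h),np.sin(h),0]);zt=np.array([0,0,-1.])
    return np.array([w[0],w[1],z]),np.c_[x,np.cross(zt,x),zt]
def lid(tag):
    c=optics.calibration("wrist");im=optics.snapshot("wrist");cv2.imwrite(f"pics/{tag}.png",im[:,:,::-1])
    m=mask(im,(0,150,80),(6,255,255));y=mask(im,(20,110,100),(34,255,255))
    k=cv2.convexHull(big(m|y)[0]);P=plane(c,k[:,0],112);ctr,r=cv2.minEnclosingCircle(np.float32(P[:,:2]))
    best=None
    for b in big(y,5):
        q=plane(c,b[:,0],112)[:,:2].mean(0);d=np.linalg.norm(q-ctr)
        if 15<d<48 and (best is None or len(b)>best[0]): best=(len(b),q,d)
    L=lane(ctr)[0];print("lid",L,"r",r,cv2.boundingRect(k))
    if best is None: print("no bar");return L,None
    B=lane(best[1])[0];ang=np.degrees(np.arctan2(*(B-L)[::-1]));t=(ang+90+180)%360-180
    print("bar",B,"dist",best[2],"tub deg",t);return L,t
E
python3 - <<'E'
from h import *
np.set_printoptions(precision=1,suppress=True)
s=st();arm.line_to(s["tool_pos"]*[1,1,0]+[0,0,270],max_speed=250)
arm.gripper_close(20)
for phi in(-165,-125,-85):
  for z in(250,97):
    print(phi,arm.solve_ik(*fing(phi,61,z)))
p,R=fing(-165,90,235);arm.move_ptp(p,R);arm.dwell(.2)
lid("l1");print(st()["clock"],st()["joints"])
E
```

```text
-165 [17.  21.  95.4 -0.  63.6 -4.4]
-165 [ 17.   34.3 103.3  -0.   42.4  -4.4]
-125 [ 18.8  24.2  89.8  -0.   66.  -42.6]
-125 [ 18.8  36.4  97.4  -0.   46.2 -42.6]
-85 [ 22.5  26.4  85.9  -0.   67.7 -79. ]
-85 [ 22.5  37.9  93.4  -0.   48.7 -79. ]
lid [165.3 -54.8] r 49.67596435546875 (239, 7, 149, 161)
bar [132.6 -68.7] dist 35.49969230532885 tub deg -66.98287410995997
26.875 [13.7 21.9 96.8 -0.  61.3 -7.7]
```

View pics/l1.png

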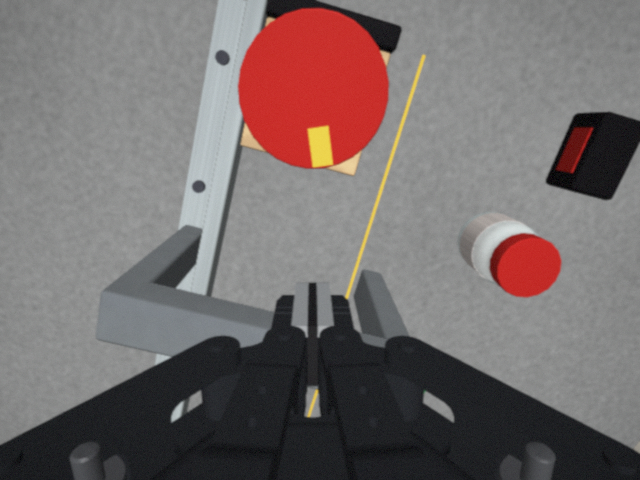

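Lid centre is at (165.3,-54.8) with r 49.7, which agrees with home. The yellow bar at (320,146) puts the tub at -67°. Next I touch the rim and roll it in an arc.

```bash
python3 - <<'E'
from h import *
np.set_printoptions(precision=2,suppress=True)
P0=-158
p,R=fing(P0,85,235);arm.line_to(p,R)
p,R=fing(P0,85,98);arm.line_to(p,R,max_speed=200);arm.dwell(.1)
p,R=fing(P0,50,98);print(arm.line_to(p,R,max_speed=20,until_force=2))
def rr():
    s=st();d=lane(s["tool_pos"])[0]-LC;f=lane(O+s["wrist_force"][:2])[0];return np.linalg.norm(d),np.degrees(np.arctan2(d[1],d[0])),f,s["clock"]
r=rr();print(r);rc=r[0]
if rc<56: raise SystemExit
for phi in range(P0+6,P0+25,6):
    p,R=fing(phi,rc-1.5,98);arm.line_to(p,R,max_speed=40);print(rr())
lid("l2")
E
```

```text
True
(np.float64(61.07454322795186), np.float64(-157.93989757736145), array([-1.36, -0.8 ]), 29.2333)
(np.float64(60.61152481046233), np.float64(-151.20619565957514), array([-5.65, -2.66]), 29.5583)
(np.float64(60.67726266918734), np.float64(-145.2899297235242), array([-5.09, -3.65]), 29.8667)
(np.float64(60.75238964792887), np.float64(-139.20393629843494), array([-4.22, -4.51]), 30.175)
(np.float64(60.793217768386775), np.float64(-133.16265432840308), array([-3.12, -3.91]), 30.4833)
lid [164.59 -55.75] r 50.67736053466797 (164, 0, 298, 296)
bar [141.7  -80.77] dist 33.914332541462315 tub deg -42.45522481115614
```

The lid follows the finger without slip: 24.5° for 24.8° of arc. Continuing.

```bash
python3 - <<'E'
from h import *
np.set_printoptions(precision=2,suppress=True)
def rr():
    s=st();d=lane(s["tool_pos"])[0]-LC;f=lane(O+s["wrist_force"][:2])[0];return np.linalg.norm(d),np.degrees(np.arctan2(d[1],d[0])),f,s["clock"]
for phi in(-127,-121,-115,-109,-103,-97,-93.):
    p,R=fing(phi,59.6,98);arm.line_to(p,R,max_speed=40)
print(rr());L,t=lid("l3")
p,R=fing(-93-t-0 if abs(t)<10 else -93,59.6,98);arm.line_to(p,R,max_speed=30);print(rr());lid("l4")
E
```

```text
(np.float64(61.23272142354451), np.float64(-92.09360402298053), array([-0.39, -5.86]), 32.6583)
lid [166.33 -56.98] r 52.347537994384766 (161, 0, 297, 291)
bar [164.82 -89.51] dist 32.570312353425635 tub deg -2.6449014746919204
(np.float64(61.27317671902854), np.float64(-89.48869083497699), array([-0.39, -4.62]), 32.9583)
lid [165.84 -57.16] r 52.29148483276367 (161, 0, 297, 291)
bar [166.45 -89.42] dist 32.256564736163554 tub deg 1.084007382198024
```

Near 0°. I'll retreat radially (straight out from the fence), lift, and check from a clear view.

```bash
python3 - <<'E'
from h import *
np.set_printoptions(precision=2,suppress=True)
p,R=fing(-90.5,90,98);arm.line_to(p,R,max_speed=60)
p,R=fing(-90.5,110,240);arm.line_to(p,R,max_speed=200);arm.dwell(.3)
lid("l5");s=st();print(s["clock"],s["wrist_force"])
arm.line_to(s["tool_pos"]+[0,0,130],max_speed=250)
im=optics.snapshot("scene");cv2.imwrite("pics/scene6.png",im[:,:,::-1]);c=optics.calibration("scene")
m=mask(im,(0,150,80),(6,255,255),(340,180,425,300))|mask(im,(20,110,100),(34,255,255),(340,180,425,255))
k=big(mask(im,(12,50,150),(21,150,255),(340,180,425,300)))[0];print("ply",lane(plane(c,cv2.approxPolyDP(cv2.convexHull(k),1.5,True)[:,0],20)))
for nm,lo,hi,z in(("green",(50,120,60),(75,255,255),0),("orange",(6,180,120),(17,255,255),48)):
    k=big(mask(im,lo,hi,(100,260,310,330)));r=k and rect(plane(c,cv2.convexHull(k[0])[:,0],z));print(nm,r)
a=im[170:330,100:470,::-1];b=cv2.imread("pics/l5.png")
cv2.imwrite("pics/g6.png",np.vstack([cv2.resize(a,(800,346)),np.hstack([cv2.resize(b,(338,253)),np.zeros((253,462,3),np.uint8)])]))
E
```

```text
lid [165.36 -55.1 ] r 49.64508056640625 (238, 0, 152, 142)
bar [166.18 -89.95] dist 34.8592092771734 tub deg 1.3562803304018303
34.8833 [ 0.06 -0.26 -0.94]
ply [[ 112.39   -3.09]
 [ 216.47  -21.89]
 [ 217.93 -108.28]
 [ 111.34 -111.45]]
green ((642.8150024414062, -98.03315734863281), (107.5549545288086, 398.13153076171875), 9.002403259277344)
orange ((686.3829345703125, -171.96868896484375), (37.545528411865234, 95.8558349609375), 8.882359504699707)
```

View pics/g6.png

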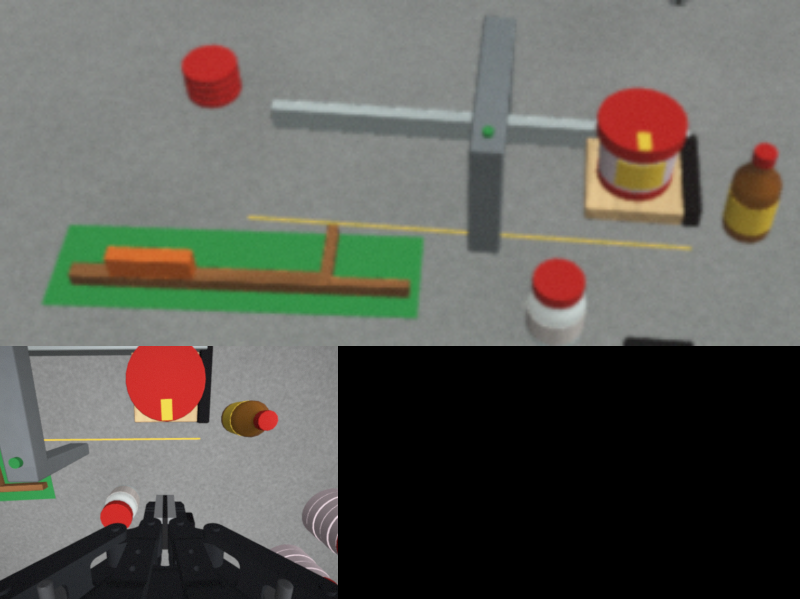

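The label and bar face straight out from the fence, the carrier sits square against fence and stop, the stick is parallel on the mat, and the bystanders are in place. Handing in.

```bash
python3 -c "
from cell import arm;print(arm.sign_off())"
```

```text
the job is handed in; nothing more can be done
None
```

The job is done and handed in at about 35 s on the robot's clock, against the 72 s limit. I gripped the stick by its handle, pressed the carrier flush with the prong, and fed it through the arch under a steady 5.5–7 N towards the fence. I seated it with about 16 N on the stop, laid the stick back on the mat, and rolled the lid rim round with the shut fingertips.

Last checks:
- **Carrier:** the lid centre is at lane (165.4, -55.1) against (165, -55) when home. In the picture the board looks square against fence and stop. That lid picture was slightly cut off at the top edge.
- **Label:** the tub angle is about +1.4° from straight out.
- **Stick:** its heading is about 0.1° from the mat's. I judged its position only by eye from the edge margins, about 10 mm at the tip and 25 mm at the tail, which match the original layout. I did not get a clean handle position at the end because the last orange mask was contaminated.
- **Jar, bottle and lids:** by eye they are where they stood. I did not measure them.

One disagreement: while pressing, the shoe stood about 4 mm nearer the fence by my lane estimate than it should for a flush carrier. I put this down to measurement offset, since the pictures showed the carrier flush.

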